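# Set a hollow chocolate egg on the decorating turntable and press its start pedal

## Robot

A 7-joint arm with a two-finger parallel gripper is mounted at the origin on the work surface. World frame = base frame: x ahead of the robot, y to its left, z up, the work surface at z = 0. Lengths are in m, angles in rad, forces in N, time in s.
With the tool pointing down it reaches from about 0.375 to 0.925 m from the base axis. Payload 3.1 kg.
Tool frame: the origin (TCP) lies midway between the tips of the shut fingers; the grasp point (between the pads) lies 19 mm behind it; z points along the fingers, y is the line along which they close (so a half turn about z gives the same grasp; the last joint's range is limited). The gripper opens to 85 mm and grips with 20 to 120 N. Pads are 22 mm wide; open, the fingers measure 114 mm over their backs; the gripper's body (76 mm by 85 mm) begins 54 mm behind the grasp point. The pads swing forward as they close: fully open they stand 13 mm farther back than shut.
Start: joints at [1.127, 0.383, 0.044, 1.598, -0.018, 1.161, -0.05], TCP at [0.22, -0.612, 0.231] pointing down, gripper open.
Joint ranges: [-2.61, 2.61], [-0.41, 2.15], [-1.48, 1.57], [0, 2.5], [-1.57, 4.71], [0.05, 1.97], [-2.85, 2.85]. Speed limits (rad/s): [2.79, 2.79, 3.14, 3.14, 3.14, 3.14, 3.14].

## Interface

Orientations are given as a rotation vector (axis times angle).
In Python, from station import r gives the robot as it stands. The module is installed in compiled form; this text tells all that it offers.
- The arm moves only by the shell command python3 -m handwheel 'ROWS' [OPENING] [FORCE]. ROWS is JSON, a list of rows, each a list of 2 entries, a list of its own where there are three numbers: the shift along the tool's x, y, z in cm, then the turn about the tool's z in rad. In form: [[[tx, ty, tz], twist], ...]. A call has 1 to 5 rows; each row is the pose to reach, as a shift and turn from the pose commanded when the call began, along the tool's axes at that moment; what a row does not reach only later rows make up. A row lasts 1/8 s, in which the tool goes at most 62.5 mm and 10.7 degrees, less where a joint would pass 70% of its speed; a pose out of reach is approached as far as the arm can. A call with a gripper value outside its range is refused whole. OPENING is the opening, from -1 (shut) to 1 (fully open), set as the call begins (- or left out, the last holds). The fingers move at their own pace and stop on an object; FORCE is the grip in N (left out, the last holds). Time passes only in rows, so rows that repeat a pose let the fingers close. It gives the time, the measured TCP pose, the force, the opening and the grip force at its end, in the units of the state.
- r.observe(): the state, without advancing time (a new reading comes with each control period).
- r.camera(name): name is "scene" or "top" or "wrist"; returns the picture (480x640x3 uint8, red, green, blue); there is no depth.
- r.camera_params(name): a dict with "vertical_fov" (degrees; the focal length in pixels is half the picture's height over the tangent of half this angle, whatever the lens; pixels are square), "cx", "cy" (the principal point, pixels), "extrinsics" (4x4, takes a point from camera to world coordinates); the wrist camera has in their place "mount" (4x4, takes a point from camera to tool coordinates, whose origin is the TCP and whose axes are the flange's). Camera axes: x right, y down, z forward; pixel columns grow to the right and rows downward; lengths in m; the calibration is good to about 2 mm. The wrist camera is an equidistant fisheye: a pixel r from the principal point sees the ray r / f radians off the axis. A picture is of the moment at which its call begins: read the wrist's pose just before it. camera_params takes no time and is no camera call.
- r.hand_in(): hands the job in; it is judged then, once.
The state is a dict: "time": time; "joint_positions": joint angles; "joint_velocities": joint speeds; "joint_torque": joint torques, N m; "eef_pos": TCP position; "orientation": TCP orientation; "ft_force": force on the tool from outside, world axes, zero at the start; "moment": the same for the moment, N m; "grip_width": finger opening in m; "gripper_force": force on a finger pad.
Only numpy, scipy, OpenCV 4.12 (cv2) and the standard library are available. Lean on these libraries where they do the work, as an engineer would, in place of code of your own. Each camera call takes 0.05 s, during which the arm holds its last target. There are 200 camera calls.

## Task

With the lightest grip, take the thin-walled chocolate egg off the cooling tray and set it gently down, upright, in the middle of the turntable's round plate, without crushing or dropping it. Once the egg stands there and you have let go, press the turntable's start pedal right down to its stop, keep it down for a moment, and let it come back up. Leave the other chocolates and the spatula where they are.

Things in the scene. Friction and masses are not known exactly. Their poses are not given: they have to be found in the camera images.
- egg: hollow chocolate egg on its flat foot, the tallest of the three chocolates on the tray: 81 mm tall, 58 mm across at its straight band (26 to 48 mm above the foot; grip here), foot 42 mm across, about 0.1 kg. A squeeze above 45 N a side, a push or landing above 40 N or a fall over 12 mm breaks it. Origin: centre of the underside of its foot, z up along the egg.
- dome: low chocolate half-dome, 60 mm across, 32 mm tall; bystander. Origin: centre of its underside.
- cone: pointed chocolate cone, 56 mm across at the foot, 70 mm tall; bystander. Origin: centre of its underside.
- tray: fixed aluminium cooling tray, 190 (its x) by 360 (its y) mm, floor 3 mm above the table, rim 14 mm high and 3 mm thick. The three chocolates stand in a row along its y axis, about 110 mm apart, in any order. Origin: centre of its underside.
- turntable: fixed low white bench turntable, 250 (its x) by 290 (its y) mm, body top 44 mm above the table, with a grey ridge along its +x edge up to 74 mm. The plate is on its +y half, the pedal on its -y half. Origin: centre of its underside.
- plate_center (a point): centre of the top face of the turntable's round grey plate, 130 mm across, 60 mm above the table; axes as the turntable's.
- pedal_pad (a point): middle of the top face of the 60 by 60 mm black rubber pad on the free end of the steel start pedal; the pedal is 70 mm wide and hinged about the turntable's y direction, 98 mm from this point towards the turntable's +x. The pad moves with the pedal, about 23 mm down from rest to stop.
- pedal (a joint): angle of the spring pedal: 0 at rest (tipped up), 0.24 rad at its stop (almost level). It needs about 5 N at the pad to start moving and 9 N to reach the stop, and springs back by itself.
- spatula: spatula lying on the table beyond the work; bystander. Origin: on the underside of the tool.
There are look-alikes about, which are no part of the job. Leave any purple or red look-alike of the egg alone.

How it is judged:
On the way, in this order (a step that is already met when the one before it is completed fails the run):
1. the egg stands upright on the plate, its foot within 20 mm of the plate's centre, at rest and let go (horizontal distance between egg and plate_center below 0.02 m and z of egg in the frame of plate_center between -0.004 and 0.004 m and angle between egg's own z axis and vertical below 0.1 rad and linear speed of egg below 0.02 m/s and contact force between the fingers and egg below 0.1 N), for 0.2 s.
2. the start pedal is pressed down to its stop and kept there for 0.2 s (value of joint pedal above 0.22 rad), for 0.2 s.
At the end, for the whole second after the job is handed in: The egg stands upright (within 0.1 rad) and at rest on the plate, its foot within 20 mm of the plate's centre, and the pedal is back up (below 0.03 rad) (horizontal distance between egg and plate_center below 0.02 m and z of egg in the frame of plate_center between -0.004 and 0.004 m and angle between egg's own z axis and vertical below 0.1 rad and linear speed of egg below 0.02 m/s and value of joint pedal below 0.03 rad); the robot touches nothing.
It fails at once if the egg is squeezed too hard (fingers' contact force on it above 90 N in all, 45 N a side) (contact force between the fingers and egg above 90 N).
It fails at once if the egg is dropped on or pressed against something (contact force above 40 N) (contact force between egg and turntable above 40 N or contact force between egg and tray above 40 N).
It fails at once if the egg is dropped: let go more than 12 mm above the plate's height, or falling free faster than 0.5 m/s (a fall of 13 mm) (contact force between the fingers and egg below 0.1 N and (height (world z) of egg above 0.072 m or linear speed of egg above 0.5 m/s)).
It fails at once if the egg is tipped over (more than 0.5 rad) (angle between egg's own z axis and vertical above 0.5 rad).
It fails at once if another chocolate or the spatula is moved more than 20 mm (distance of any of dome, cone, spatula from where it was at the start of the episode above 0.02 m).
It also fails if it takes over 64 s, if anything falls off the work surface, if the arm or the gripper's body presses on something with over 40 N, if the wrist force passes 120 N, or if a joint passes its speed limit or range.

## Working session

There is one attempt and no reset: what is moved stays moved. The work goes in short steps, Python scripts to look and compute and a shell command to move; the robot and the scene stay as the last step left them, time stands still between calls to the robot, and variables do not carry over. Pictures are saved under pics/ and viewed, at most 10 in all, crops included, and the job is handed in when it is done.

```bash
mkdir -p pics
python3 - <<'E'
from station import r
import cv2
o=r.observe(); print({k:(v if not hasattr(v,'tolist') else [round(x,3) for x in v.tolist()]) for k,v in o.items()})
for n in("scene","top"):
    print(n,r.camera_params(n)); cv2.imwrite(f"pics/{n}0.png",r.camera(n)[:,:,::-1])
print(r.camera_params("wrist"))
E
```

```text
{'time': 0.0, 'joint_positions': [1.127, 0.384, 0.044, 1.6, -0.018, 1.161, -0.05], 'joint_velocities': [-0.0, -0.001, 0.002, -0.001, -0.001, 0.001, -0.0], 'joint_torque': [-0.0, -43.346, 1.024, -24.951, 0.011, 0.011, 0.0], 'eef_pos': [0.22, -0.611, 0.23], 'orientation': [-3.092, -0.54, 0.001], 'ft_force': [-0.109, 0.503, -0.002], 'moment': [0.002, 0.001, -0.003], 'gripper_force': 0.0, 'grip_width': 0.08534847505833988}
scene {'vertical_fov': 44.4173847083346, 'cx': 318.88435546662873, 'cy': 240.09637996077822, 'extrinsics': array([[-0.81389783,  0.33701052, -0.47328028,  1.24752103],
       [ 0.58090516,  0.48734083, -0.65195714,  0.8859885 ],
       [ 0.01093239, -0.80555746, -0.5924168 ,  0.88712277],
       [ 0.        ,  0.        ,  0.        ,  1.        ]])}
top {'vertical_fov': 43.38327531801039, 'cx': 322.54330939414893, 'cy': 231.9032678357789, 'extrinsics': array([[ 0.00920249, -0.99623884,  0.08615971,  0.50189147],
       [-0.99989284, -0.00818664,  0.01213625, -0.01075681],
       [-0.01138525, -0.08626216, -0.99620742,  1.35927336],
       [ 0.        ,  0.        ,  0.        ,  1.        ]])}
{'vertical_fov': 65.70646984690485, 'cx': 320.27270155875317, 'cy': 231.98778341928266, 'mount': array([[-2.78232115e-04, -9.48807891e-01, -3.15853619e-01,
         8.13206389e-02],
       [ 9.99999461e-01, -5.80075915e-04,  8.61629008e-04,
        -7.81103004e-04],
       [-1.00073948e-03, -3.15853209e-01,  9.48807541e-01,
        -1.41399742e-01],
       [ 0.00000000e+00,  0.00000000e+00,  0.00000000e+00,
         1.00000000e+00]])}
```

View pics/top0.png

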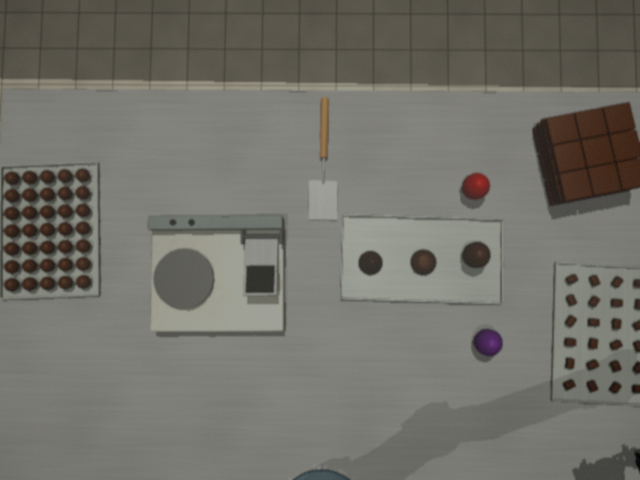

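View pics/scene0.png

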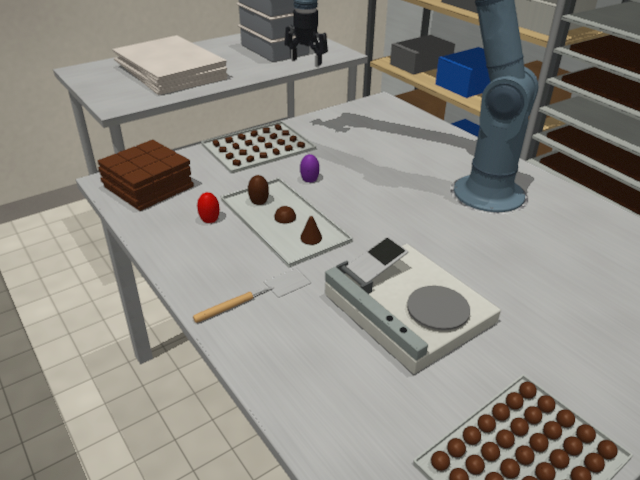

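The top view shows the egg at about (476,254), dome (423,262), cone (370,262), plate (184,279) and pad (260,279). In the scene view the egg is at (258,190), the plate at (438,307) and the pad at (387,251). Next I segment these and triangulate.

```bash
cat > h.py <<'E'
import numpy as np,cv2
from station import r
from scipy.spatial.transform import Rotation as R
def ray(n,p):
    c=r.camera_params(n);f=240/np.tan(np.radians(c['vertical_fov']/2));E=c['extrinsics']
    return E[:3,3],E[:3,:3]@np.array([(p[0]-c['cx'])/f,(p[1]-c['cy'])/f,1])
def atz(n,p,z):
    o,d=ray(n,p);return o+d*(z-o[2])/d[2]
def tri(p,q):
    A=[];b=[]
    for n,u in(("top",p),("scene",q)):
        o,d=ray(n,u);d=d/np.linalg.norm(d);P=np.eye(3)-np.outer(d,d);A.append(P);b.append(P@o)
    x=np.linalg.lstsq(np.vstack(A),np.hstack(b),rcond=None)[0]
    return x
def blob(img,seed,win,fn):
    x,y=seed;m=fn(img.astype(int)).astype(np.uint8)
    k=np.zeros_like(m);k[y-win:y+win,x-win:x+win]=1;m*=k
    n,l,s,c=cv2.connectedComponentsWithStats(m,connectivity=4)
    i=1+np.argmax(s[1:,4]);return c[i],s[i],l==i
E
python3 - <<'E'
from h import *
np.set_printoptions(precision=4,suppress=True)
t=cv2.imread('pics/top0.png')[:,:,::-1];s=cv2.imread('pics/scene0.png')[:,:,::-1]
br=lambda i:(i.sum(2)<250)&(i[:,:,0]>i[:,:,2]+12)
for n,a,b in(("egg",(476,254),(258,190)),("dome",(423,262),(285,214)),("cone",(370,262),(311,230))):
    A=blob(t,a,24,br);B=blob(s,b,24,br);print(n,A[0],A[1],B[0],B[1],tri(A[0],B[0]),atz("top",A[0],.04),atz("scene",B[0],.043))
dk=lambda i:(i.sum(2)<150)
A=blob(t,(260,279),22,dk);B=blob(s,(387,251),22,dk);print("pad",A[:2],B[:2],tri(A[0],B[0]))
for n,i,p,w in(("top",t,(184,279),40),("scene",s,(438,307),40)):
    v=i[p[1],p[0]].astype(int);A=blob(i,p,w,lambda j:np.abs(j-v).sum(2)<50);print("plate",A[:2],atz(n,A[0],.06))
# turntable corners
for p,z in(((152,332),.044),((284,332),.044),((149,217),.074),((283,217),.074),((149,229),.074),((283,229),.074)):print(p,atz("top",p,z))
for p in((342,218),(500,220),(500,303),(342,300)):print("tray",p,atz("top",p,.014))
E
```

```text
egg [478.2034 252.7794] [467 243  23  21 349] [257.9354 189.8   ] [248 175  21  30 480] [ 0.5723 -0.3345  0.0383] [ 0.5731 -0.3348  0.04  ] [ 0.5754 -0.327   0.043 ]
dome [423.4393 260.8114] [412 251  24  22 387] [284.8134 214.7254] [275 206  21  17 284] [ 0.5564 -0.2203  0.0125] [ 0.5545 -0.2154  0.04  ] [ 0.5813 -0.1825  0.043 ]
cone [371.7551 258.3673] [368 253  10  11  49] [310.8382 232.7294] [301 217  21  28 377] [ 0.5579 -0.1025  0.0239] [ 0.5588 -0.1027  0.04  ] [ 0.5717 -0.0792  0.043 ]
pad (array([260.006 , 278.5875]), array([247, 267,  26,  24, 497], dtype=int32)) (array([386.0507, 250.9958]), array([369, 238,  35,  27, 473], dtype=int32)) [0.5136 0.1333 0.0946]
plate (array([183.8276, 278.8217]), array([ 154,  249,   61,   61, 2877], dtype=int32)) [0.5104 0.3028 0.06  ]
plate (array([438.3103, 306.4672]), array([ 407,  286,   63,   42, 2027], dtype=int32)) [0.5182 0.3044 0.06  ]
(152, 332) [0.3952 0.3724 0.044 ]
(284, 332) [0.3981 0.0865 0.044 ]
(149, 217) [0.6421 0.3783 0.074 ]
(283, 217) [0.6444 0.09   0.074 ]
(149, 229) [0.6162 0.3774 0.074 ]
(283, 229) [0.6186 0.0896 0.074 ]
tray (342, 218) [ 0.6499 -0.0377  0.014 ]
tray (500, 220) [ 0.6482 -0.3907  0.014 ]
tray (500, 303) [ 0.4639 -0.3877  0.014 ]
tray (342, 300) [ 0.4672 -0.0389  0.014 ]
```

```bash
python3 -m handwheel '[[[3,-1,0],0.1],[[9,-3,0],0.2],[[15,-5,0],0.3],[[21,-7,0],0.346],[[27,-9,0],0.346]]' 1 20
python3 - <<'E'
from h import *
o=r.observe();Q=R.from_rotvec(o['orientation']).as_matrix();print(Q.round(3),((np.array([.573,-.334,.2])-o['eef_pos'])@Q*100).round(2))
E
```

```text
time: 0.72
eef_pos: [0.4425, -0.4356, 0.2308]
orientation: [-3.141, 0.001, 0.001]
ft_force: [-0.2, -1.0, -0.9]
grip_width: 0.0851
gripper_force: 0.0
[[ 1.    -0.001 -0.001]
 [-0.001 -1.     0.   ]
 [-0.001 -0.    -1.   ]] [ 13.04 -10.16   3.07]
```

```bash
python3 -m handwheel '[[[4,-3,1],0],[[8.5,-6.5,2],0],[[12,-9.3,3],0],[[13,-10.1,3],0],[[13,-10.1,3],0]]'
python3 - <<'E'
from h import *
import json
o=r.observe();im=r.camera("wrist");cv2.imwrite("pics/w1.png",im[:,:,::-1])
np.savez("w1.npz",p=o['eef_pos'],q=o['orientation']);print(o['eef_pos'],o['joint_velocities'].round(3))
E
```

```text
time: 1.35
eef_pos: [0.5716, -0.3356, 0.2008]
orientation: [-3.141, -0.003, 0.002]
ft_force: [-0.4, -0.3, 0.6]
grip_width: 0.0856
gripper_force: 0.0
[ 0.57161972 -0.3355765   0.20083398] [ 0.037 -0.016  0.047  0.006  0.014  0.002  0.006]
```

View pics/w1.png

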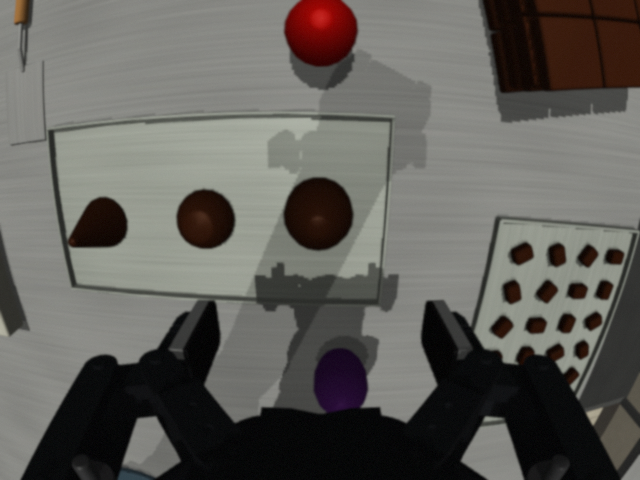

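Wrist view: the egg is at about (318,213) with roughly 34 px radius, between the fingers in column (about 215 and 425). The dome is at (206,218). I now fit an egg model to its silhouette.

```bash
cat >> h.py <<'E'
def wproj(P,p,q):
    c=r.camera_params("wrist");f=240/np.tan(np.radians(c['vertical_fov']/2))
    T=(np.asarray(P)-p)@R.from_rotvec(q).as_matrix();M=c['mount'];X=(T-M[:3,3])@M[:3,:3]
    rho=np.hypot(X[:,0],X[:,1]);th=np.arctan2(rho,X[:,2]);k=f*th/np.maximum(rho,1e-9)
    return np.c_[c['cx']+X[:,0]*k,c['cy']+X[:,1]*k]
def egg(x,y,z0):
    a=np.linspace(0,2*np.pi,60);zz=np.r_[0,np.linspace(.005,.026,8),.037,np.linspace(.048,.081,15)]
    rr=np.where(zz<.026,.021+.008*np.sqrt(np.clip(1-(1-zz/.026)**2,0,1)),np.where(zz<=.048,.029,.029*np.sqrt(np.clip(1-((zz-.048)/.033)**2,0,1))))
    return np.array([[x+R_*np.cos(t),y+R_*np.sin(t),z0+Z] for Z,R_ in zip(zz,rr) for t in a])
def sil(pts,shape=(480,640)):
    h=cv2.convexHull(pts.astype(np.float32));m=cv2.moments(h);b=cv2.boundingRect(h)
    return np.array([m['m10']/m['m00'],m['m01']/m['m00'],m['m00']]),b
E
python3 - <<'E'
from h import *
from scipy.optimize import fsolve
d=np.load("w1.npz");im=cv2.imread("pics/w1.png")[:,:,::-1]
A=blob(im,(318,213),50,lambda i:(i.sum(2)<230)&(i[:,:,0]>i[:,:,2]+12))
print(A[0],A[1])
g=lambda v:sil(wproj(egg(v[0],v[1],.003),d['p'],d['q']))[0][:2]-A[0]
s=fsolve(g,[.573,-.334],epsfcn=1e-4);print(s,sil(wproj(egg(*s,.003),d['p'],d['q'])))
E
```

```text
[317.85521507 213.34242339] [ 285  179   66   70 3557]
[ 0.57002105 -0.33300735] (array([ 317.85521518,  213.3424233 , 4318.92750836]), (282, 174, 72, 78))
```

```bash
python3 -m handwheel '[[[0,-0.3,4],0],[[0,-0.3,8],0],[[0,-0.3,11],0],[[0,-0.3,12],0],[[0,-0.3,12],0]]'
python3 - <<'E'
from h import *
from scipy.optimize import fsolve
o=r.observe();im=r.camera("wrist");cv2.imwrite("pics/w2.png",im[:,:,::-1]);print(o['eef_pos'])
A=blob(im,(318,213),130,lambda i:(i.sum(2)<230)&(i[:,:,0]>i[:,:,2]+12));print(A[0],A[1])
g=lambda v:sil(wproj(egg(v[0],v[1],.003),o['eef_pos'],o['orientation']))[0][:2]-A[0]
s=fsolve(g,[.571,-.333],epsfcn=1e-4);print(s,sil(wproj(egg(*s,.003),o['eef_pos'],o['orientation'])))
E
```

```text
time: 2.02
eef_pos: [0.5702, -0.3351, 0.0814]
orientation: [3.141, -0.005, -0.001]
ft_force: [-0.0, -0.2, 0.2]
grip_width: 0.0853
gripper_force: 0.0
[ 0.57020557 -0.33508501  0.08138905]
[316.54047424 271.20553966] [ 263  213  108  118 9784]
[ 0.57073106 -0.33253747] (array([  316.54047499,   271.20553949, 11625.9312092 ]), (259, 204, 115, 132))
```

View pics/w2.png

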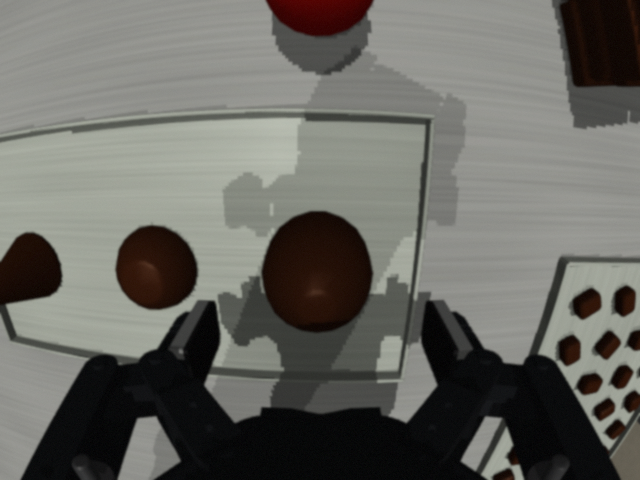

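The view shows the egg centred between the fingers at (317,271), and the dome at (157,267) is clear of the left finger. The fit repeats at (0.571, -0.3325).

```bash
python3 -m handwheel '[[[0,-0.2,2.5],0],[[0.05,-0.25,4.5],0],[[0.05,-0.25,5.7],0],[[0.05,-0.25,5.9],0],[[0.05,-0.25,5.9],0]]';  python3 -m handwheel '[[[0,0,0],0],[[0,0,0],0],[[0,0,0],0],[[0,0,0],0],[[0,0,0],0]]' 0.2 20; python3 -m handwheel '[[[0,0,0],0],[[0,0,0],0]]'
```

```text
time: 2.7
eef_pos: [0.5724, -0.331, 0.0226]
orientation: [3.141, -0.0, 0.001]
ft_force: [-0.2, 0.0, 0.2]
grip_width: 0.0853
gripper_force: 0.0
time: 3.32
eef_pos: [0.5729, -0.3312, 0.0234]
orientation: [3.141, -0.0, 0.003]
ft_force: [-1.4, 0.4, 6.2]
grip_width: 0.0571
gripper_force: 22.0
time: 3.58
eef_pos: [0.5729, -0.3312, 0.0234]
orientation: [3.141, -0.0, 0.003]
ft_force: [0.1, -0.4, 5.9]
grip_width: 0.0572
gripper_force: 22.0
```

```bash
python3 -m handwheel '[[[0,0,-0.3],0],[[0,0,-1],0],[[0,0,-2.5],0],[[0,0,-4.5],0],[[0,0,-6],0]]'; python3 -m handwheel '[[[0,0,-2],0],[[0,0,-4],0],[[0,0,-6],0],[[0,0,-7],0],[[0,0,-7],0]]'
python3 - <<'E'
from h import *
o=r.observe();cv2.imwrite("pics/w3.png",r.camera("wrist")[:,:,::-1]);print(o['eef_pos'],((np.array([.5115,.303,.16])-o['eef_pos'])@R.from_rotvec(o['orientation']).as_matrix()*100).round(2))
# refine plate from scene via hull + colour
s=r.camera("scene");t=r.camera("top")
for n,i,p,w in(("top",t,(184,279),45),("scene",s,(438,307),45)):
    v=i[p[1],p[0]].astype(int);A=blob(i,p,w,lambda j:np.abs(j-v).sum(2)<60)
    c=cv2.findContours(A[2].astype(np.uint8),0,1)[0][0];e=cv2.fitEllipse(cv2.convexHull(c));print(n,e,atz(n,e[0],.06),atz(n,e[0],.05))
E
```

```text
time: 4.2
eef_pos: [0.573, -0.3312, 0.0847]
orientation: [3.14, -0.0, 0.004]
ft_force: [0.1, -0.2, -0.8]
grip_width: 0.0571
gripper_force: 21.6
time: 4.82
eef_pos: [0.5726, -0.331, 0.1535]
orientation: [3.141, -0.0, 0.003]
ft_force: [0.2, 0.1, -0.3]
grip_width: 0.0573
gripper_force: 21.6
[ 0.57264424 -0.33103037  0.15349843] [ -6.13 -63.4   -0.72]
top ((183.84815979003906, 278.86395263671875), (60.26991271972656, 60.69574737548828), 166.8101348876953) [0.51033904 0.30272698 0.06      ] [0.51040406 0.30513975 0.05      ]
scene ((438.4488525390625, 306.593505859375), (40.50978088378906, 63.97666931152344), 101.78878021240234) [0.51826902 0.3048728  0.06      ] [0.50945229 0.29784705 0.05      ]
```

View pics/w3.png

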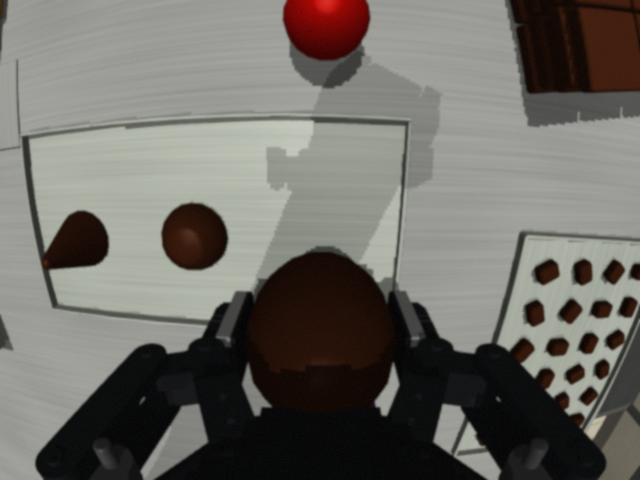

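The egg is held at (322,330) between the pads, clear of the tray. The plate centre is about (0.513, 0.303) from both cameras.

```bash
python3 -m handwheel '[[[0,-1,-0.3],0],[[0,-3,-0.5],0],[[-0.3,-6,-0.8],0],[[-0.6,-10,-0.8],0],[[-1,-14.5,-0.8],0]]'; python3 -m handwheel '[[[-0.4,-4.5,0],0],[[-0.9,-9,0],0],[[-1.3,-13.5,0],0],[[-1.7,-18,0],0],[[-2.1,-22.5,0],0]]';python3 -m handwheel '[[[-0.4,-4.5,0],0],[[-0.9,-9,0],0],[[-1.3,-13.5,0],0],[[-1.7,-17.5,0],0],[[-2.1,-20.5,0],0]]'; python3 -m handwheel '[[[-0.3,-2.5,0],0],[[-0.6,-4.5,0],0],[[-0.8,-5.7,0],0],[[-0.8,-5.9,0],0],[[-0.8,-5.9,0],0]]'
python3 - <<'E'
from h import *
o=r.observe();im=r.camera("wrist");cv2.imwrite("pics/w4.png",im[:,:,::-1]);np.savez("w4.npz",p=o['eef_pos'],q=o['orientation']);print(o['eef_pos'],o['orientation'])
a=np.linspace(0,2*np.pi,9)[:-1];print(wproj(np.c_[.513+.065*np.cos(a),.303+.065*np.sin(a),0*a+.06],o['eef_pos'],o['orientation']).round(0).tolist())
E
```

```text
time: 5.6
eef_pos: [0.5619, -0.1829, 0.1604]
orientation: [-3.141, -0.001, -0.001]
ft_force: [0.8, 0.4, -0.6]
grip_width: 0.0571
gripper_force: 21.6
time: 6.22
eef_pos: [0.5399, 0.0427, 0.1605]
orientation: [-3.141, -0.003, -0.0]
ft_force: [1.3, 0.4, -0.4]
grip_width: 0.057
gripper_force: 21.6
time: 6.85
eef_pos: [0.5179, 0.2484, 0.1606]
orientation: [-3.14, -0.007, 0.0]
ft_force: [-0.2, -0.2, -0.4]
grip_width: 0.057
gripper_force: 21.6
time: 7.48
eef_pos: [0.5125, 0.3022, 0.1601]
orientation: [3.141, -0.002, -0.0]
ft_force: [1.3, 0.8, -1.1]
grip_width: 0.0572
gripper_force: 21.6
[0.51246943 0.30219948 0.16013342] [ 3.14056484e+00 -2.32991141e-03 -9.65033461e-05]
[[320.0, 137.0], [250.0, 166.0], [227.0, 232.0], [258.0, 292.0], [320.0, 314.0], [382.0, 291.0], [413.0, 232.0], [389.0, 166.0]]
```

View pics/w4.png

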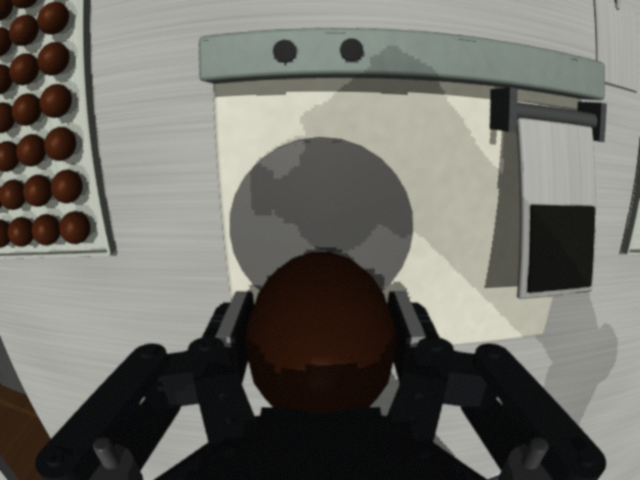

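The visible plate edge (230–413 columns, top row 137) matches the prediction to about 1 mm. Lowering.

```bash
python3 -m handwheel '[[[0,0,1.5],0],[[0,0,4],0],[[0,0,6],0],[[0,0,7.2],0],[[0,0,7.5],0]]'; python3 -m handwheel '[[[0,0,0.1],0],[[0,0,0.2],0],[[0,0,0.3],0],[[0,0,0.35],0],[[0,0,0.35],0]]'
```

```text
time: 8.15
eef_pos: [0.5115, 0.3028, 0.084]
orientation: [3.141, -0.0, -0.003]
ft_force: [0.3, -0.2, -0.6]
grip_width: 0.0573
gripper_force: 21.6
time: 8.78
eef_pos: [0.5122, 0.3033, 0.0819]
orientation: [-3.142, 0.0, -0.0]
ft_force: [-0.6, -0.6, -0.2]
grip_width: 0.0571
gripper_force: 21.6
```

```bash
python3 -m handwheel '[[[0,0,0.04],0],[[0,0,0.08],0],[[0,0,0.1],0],[[0,0,0.1],0]]'
```

```text
time: 9.28
eef_pos: [0.5121, 0.3033, 0.0808]
orientation: [3.142, -0.0, -0.0]
ft_force: [0.1, -1.0, -1.2]
grip_width: 0.0573
gripper_force: 21.6
```

```bash
python3 -m handwheel '[[[0,0,0.04],0],[[0,0,0.08],0],[[0,0,0.08],0]]'
```

```text
time: 9.65
eef_pos: [0.5121, 0.3034, 0.0803]
orientation: [3.142, -0.0, 0.0]
ft_force: [-0.8, -0.8, 2.5]
grip_width: 0.0576
gripper_force: 21.8
```

Contact. Releasing.

```bash
python3 -m handwheel '[[[0,0,0],0],[[0,0,0],0],[[0,0,0],0],[[0,0,0],0],[[0,0,0],0]]' 1; python3 -m handwheel '[[[0,0,-0.5],0],[[0,0,-2],0],[[0,0,-5],0],[[0,0,-8],0],[[0,0,-11],0]]';python3 -m handwheel '[[[0,0,-1.5],0],[[0,0,-2],0],[[0,0,-2],0]]'
python3 - <<'E'
from h import *
np.set_printoptions(precision=4,suppress=True)
o=r.observe();cv2.imwrite("pics/w5.png",r.camera("wrist")[:,:,::-1]);t=r.camera("top");s=r.camera("scene")
p,q=o['eef_pos'],o['orientation'];print(p)
print("plate/egg pred",wproj([[.513,.303,.06]],p,q),sil(wproj(egg(.513,.303,.06),p,q)))
dk=lambda i:(i.sum(2)<150)
A=blob(t,(260,279),22,dk);B=blob(s,(387,251),22,dk);c=tri(A[0],B[0]);print("pad",A[:2],B[:2],c)
print("pad wrist",wproj([c],p,q))
E
```

```text
time: 10.28
eef_pos: [0.5121, 0.3033, 0.08]
orientation: [-3.142, 0.0, -0.0]
ft_force: [-0.6, 1.3, 0.1]
grip_width: 0.085
gripper_force: 0.0
time: 10.9
eef_pos: [0.5124, 0.3036, 0.1923]
orientation: [-3.141, 0.0, -0.002]
ft_force: [0.8, 0.3, 0.8]
grip_width: 0.0856
gripper_force: 0.0
time: 11.28
eef_pos: [0.5118, 0.3031, 0.2096]
orientation: [3.141, -0.0, -0.001]
ft_force: [0.4, 0.2, -0.6]
grip_width: 0.0848
gripper_force: 0.0
[0.5118 0.3031 0.2096]
plate/egg pred [[320.9526 212.1149]] (array([ 321.1349,  228.1632, 6120.8966]), (278, 181, 86, 93))
pad (array([256.6154, 281.3476]), array([247, 267,  25,  25, 351], dtype=int32)) (array([386.0507, 250.9958]), array([369, 238,  35,  27, 473], dtype=int32)) [0.5112 0.1372 0.096 ]
pad wrist [[526.8721 228.0537]]
```

View pics/w5.png

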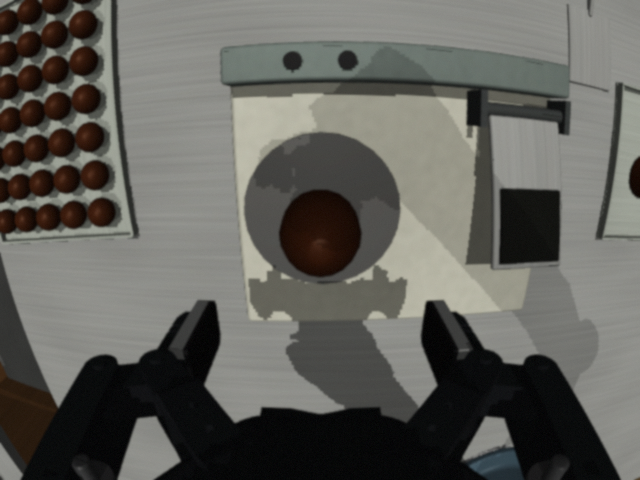

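The egg stands upright on the plate at (320,233), centred within about 4 mm. The pad is at (530,227), which agrees with the first, unoccluded fix of (0.514, 0.133, 0.095). Shutting the fingers and moving over the pedal.

```bash
python3 -m handwheel '[[[0,2,0],0],[[0,6,0],0],[[0,11,0],0],[[0.1,15.5,0],0],[[0.1,17,0],0]]' -1 20; python3 -m handwheel '[[[0,0,0],0],[[0,0,3],0],[[0,0,7],0],[[0,0,9.5],0],[[0,0,9.8],0]]'; python3 -m handwheel '[[[0,0,0],0],[[0,0,0.5],0],[[0,0,1],0],[[0,0,1.5],0],[[0,0,1.5],0]]'
```

```text
time: 12.05
eef_pos: [0.5129, 0.1274, 0.2093]
orientation: [3.139, -0.012, -0.002]
ft_force: [0.3, 0.2, -0.3]
grip_width: 0.0
gripper_force: 0.0
time: 12.68
eef_pos: [0.5108, 0.1353, 0.1099]
orientation: [-3.141, -0.005, 0.008]
ft_force: [-0.7, -0.5, 0.5]
grip_width: -0.0002
gripper_force: 0.0
time: 13.3
eef_pos: [0.5132, 0.1334, 0.0974]
orientation: [3.142, -0.0, -0.0]
ft_force: [-0.9, -0.7, 5.0]
grip_width: 0.0003
gripper_force: 2.2
```

```bash
python3 -m handwheel '[[[0,0,0.5],0],[[0,0,1],0],[[0,0,1.5],0],[[0,0,2],0],[[0,0,2.1],0]]'; python3 -m handwheel '[[[0,0,0.1],0],[[0,0,0.2],0],[[0,0,0.3],0],[[0,0,0.3],0]]'
```

```text
time: 13.92
eef_pos: [0.5112, 0.1335, 0.0762]
orientation: [3.141, 0.0, -0.007]
ft_force: [-4.6, 0.1, 8.3]
grip_width: 0.0
gripper_force: 4.2
time: 14.42
eef_pos: [0.511, 0.1335, 0.0747]
orientation: [3.14, 0.0, -0.008]
ft_force: [-8.4, -1.3, 15.8]
grip_width: -0.0003
gripper_force: 8.2
```

```bash
python3 -m handwheel '[[[0,0,0.1],0],[[0,0,0.2],0],[[0,0,0.2],0],[[0,0,0.2],0],[[0,0,0.2],0]]'
python3 - <<'E'
from h import *
cv2.imwrite("pics/s6.png",cv2.resize(r.camera("scene")[200:380,300:520,::-1],None,fx=3,fy=3))
E
```

```text
time: 15.05
eef_pos: [0.511, 0.1335, 0.0744]
orientation: [3.139, -0.0, -0.008]
ft_force: [-11.6, -2.8, 27.1]
grip_width: -0.0001
gripper_force: 13.3
```

View pics/s6.png

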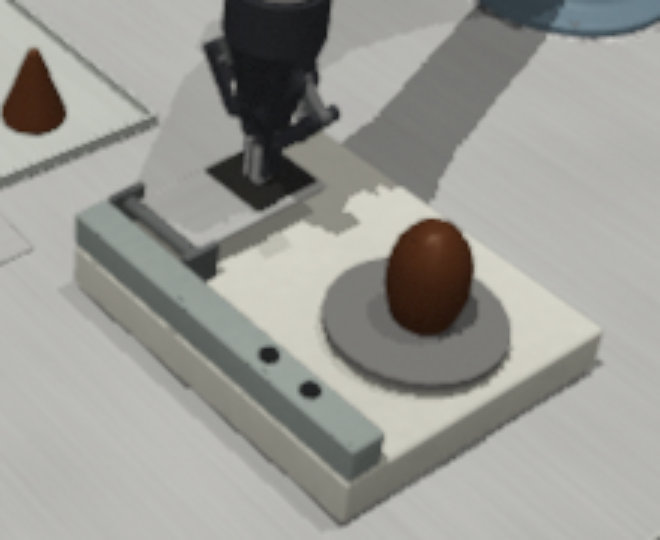

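The view shows the pedal nearly level under the fingers (pad at crop pixel (262,180)) and force rising with no travel, so it is at its stop. The egg is upright at (430,280) on the plate. I raise the tool and check the egg's offset.

```bash
python3 -m handwheel '[[[0,0,-0.5],0],[[0,0,-1.5],0],[[0,0,-2.5],0],[[0,0,-4],0],[[0,0,-7],0]]'; python3 -m handwheel '[[[0,2,-4],0],[[0,4,-7],0],[[0,6,-8],0],[[0,6,-8],0],[[0,6,-8],0]]'
python3 - <<'E'
from h import *
from scipy.optimize import fsolve
s=r.camera("scene");t=r.camera("top");cv2.imwrite("pics/s7.png",cv2.resize(s[200:380,300:520,::-1],None,fx=3,fy=3))
def pj(n,P):
    c=r.camera_params(n);f=240/np.tan(np.radians(c['vertical_fov']/2));E=c['extrinsics'];X=(P-E[:3,3])@E[:3,:3]
    return X[:,:2]/X[:,2:]*f+[c['cx'],c['cy']]
br=lambda i:(i.sum(2)<270)&(i[:,:,0]>i[:,:,2]+12)
for n,i,p in(("scene",s,(443,293)),("top",t,(183,281))):
    A=blob(i,p,27,br);g=lambda v:sil(pj(n,egg(v[0],v[1],.06)))[0][:2]-A[0]
    print(n,A[0],A[1],fsolve(g,[.513,.303],epsfcn=1e-4))
dk=lambda i:(i.sum(2)<150)
A=blob(t,(260,279),22,dk);B=blob(s,(387,251),22,dk);print("pad",A[:2],B[:2],tri(A[0],B[0]))
E
```

```text
time: 15.72
eef_pos: [0.5109, 0.1326, 0.14]
orientation: [3.14, -0.0, -0.008]
ft_force: [0.8, -0.4, 0.3]
grip_width: -0.0001
gripper_force: 0.0
time: 16.35
eef_pos: [0.512, 0.0742, 0.22]
orientation: [-3.141, -0.001, 0.003]
ft_force: [0.4, -0.3, -0.1]
grip_width: 0.0002
gripper_force: 0.0
scene [442.54379977 291.9476678 ] [428 273  30  39 879] [0.51169491 0.30314756]
top [175.28222222 278.76222222] [164 267  24  25 450] [0.51020152 0.3115896 ]Traceback (most recent call last):
  File "<stdin>", line 12, in <module>
  File "h.py", line 19, in blob
    i=1+np.argmax(s[1:,4]);return c[i],s[i],l==i
        ~~~~~~~~~^^^^^^^^^
    return _wrapfunc(a, 'argmax', axis=axis, out=out, **kwds)
    return bound(*args, **kwds)
ValueError: attempt to get argmax of an empty sequence
```

View pics/s7.png

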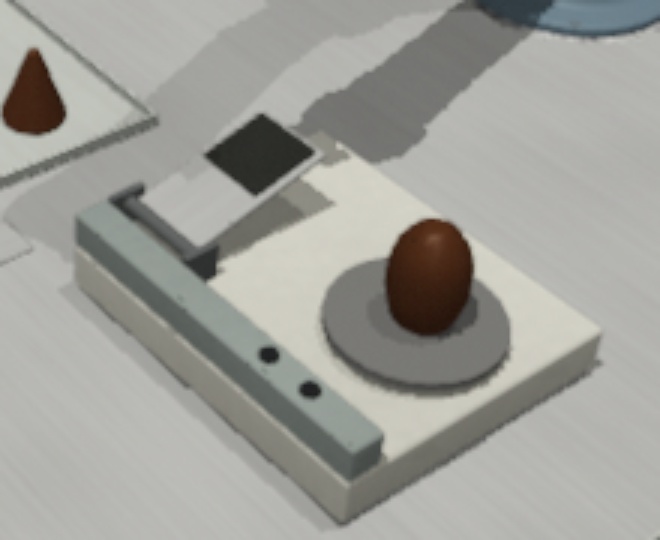

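The view shows the pedal sprung back up (pad at crop pixel (262,152)), the egg upright on the plate within about 8 mm of its centre, and the arm clear. Handing in.

```bash
python3 -c "
from station import r
print(r.observe()['joint_velocities'].round(3)); print(r.hand_in())"
```

```text
[ 0.     0.     0.    -0.003  0.005  0.     0.002]
the job is handed in; nothing more can be done
None
```

The egg stands upright on the plate, within about 8 mm of its centre; the pedal was pressed to its stop, held and sprang back up; the job is handed in, but no verdict was returned.

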